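# Zero the peak gauge, then probe the lid seam of a spectacle case

## Robot

A 7-joint arm with a two-finger parallel gripper is mounted at the origin on the work surface. World frame = base frame: x ahead of the robot, y to its left, z up, the work surface at z = 0. Lengths are in m, angles in rad, forces in N, time in s.
With the tool pointing down it reaches from about 0.425 to 0.95 m from the base axis. Payload 4.7 kg.
Tool frame: the origin (TCP) lies between the finger pads; the fingertips stand 25 mm ahead of it and the grasp point (between the pads) lies 6 mm ahead of it; z points along the fingers, y is the line along which they close (so a half turn about z gives the same grasp; the last joint's range is limited). The gripper opens to 85 mm and grips with 20 to 120 N. Pads are 22 mm wide; open, the fingers measure 114 mm over their backs; the gripper's body (76 mm by 85 mm) begins 54 mm behind the grasp point. The pads swing forward as they close: fully open they stand 13 mm farther back than shut.
Start: joints at [-1.325, 0.469, -0.049, 1.532, 0.024, 1.141, -0.082], TCP at [0.183, 0.65, 0.256] pointing down, gripper open.
Joint ranges: [-2.59, 2.59], [-0.33, 1.99], [-1.39, 1.29], [0.1, 2.45], [-1.04, 4.18], [0.21, 1.99], [-2.66, 2.66]. Speed limits (rad/s): [2.57, 2.57, 3.14, 3.14, 3.14, 3.14, 3.14].

## Interface

Orientations are given as a 3x3 rotation matrix whose columns are the frame's x, y, z axes.
In Python, from rig import * gives the robot as it stands. Calls block until the motion is done:
- movep(position, orientation): joint-space move of the TCP to a pose.
- move_l(position, attitude=None, feed=0.15, until_force=None): straight line of the TCP; attitude=None keeps the orientation; feed is the mean speed in m/s. With until_force (N) it stops when the force on the tool has changed by that much, and returns True; else False.
- move_joints(angles): joint-space move.
- command_gripper(opening, newtons=None): finger opening in m; newtons is the grip in N (None keeps the last); returns when the fingers have stopped.
- sleep(seconds).
- inverse_kinematics(position, orientation): joint angles nearest the present ones, or None.
- sense(): the state.
- camera(name): name is "side" or "top" or "wrist"; returns (picture, depth): 400x640x3 uint8, red, green, blue; 400x640 float32, m along the optical axis (not along the pixel's ray), 0 where there is no reading.
- camera_params(name): a dict with "K" (3x3 intrinsics, pixels), "position" and "rotation" of the camera in the world; the wrist camera has in their place "tool_from_camera" (4x4, takes a point from camera to tool coordinates, whose origin is the TCP and whose axes are the flange's). Camera axes: x right, y down, z forward; pixel columns grow to the right and rows downward; lengths in m; the calibration is good to about 2 mm. A picture is of the moment at which its call begins: read the wrist's pose just before it. camera_params takes no time and is no camera call.
A pose or a line that the arm cannot do raises Unreachable and nothing moves.
- finish_job(): hands the job in; it is judged then, once.
The state is a dict: "time_s": time; "joint_pos": joint angles; "qd": joint speeds; "joint_efforts": joint torques, N m; "position": TCP position; "tcp_rot": TCP orientation; "wrist_force": force on the tool from outside, world axes, zero at the start; "ft_torque": the same for the moment, N m; "finger_gap": finger opening in m; "gripper_force": force on a finger pad.
Only numpy, scipy, OpenCV 4.12 (cv2) and the standard library are available. Lean on these libraries where they do the work, as an engineer would, in place of code of your own. Each camera call takes 0.05 s, during which the arm holds its last target. There are 200 camera calls.

## Task

Turn the black reset knob on the gauge console counter-clockwise, back to its zero stop, so that the red peak pointer lies at the green mark. Then take the yellow stylus from its rest, lower its tip lightly into the groove of the lid seam on the blue spectacle case and run it slowly (about 3 cm a second) along the seam from the orange bands to the green bands, then lay the stylus back in its rest. Leave everything else on the table where it stands.

Things in the scene. Friction and masses are not known exactly. Their poses are not given: they have to be found in the camera images.
- peak_knob (a joint): Angle of the reset knob and its red peak pointer (rad): 0 at the zero stop (a hard stop), growing clockwise as seen facing the dial, up to 4.4; it stays where it is left (about 0.05 N m of friction). To zero it, turn it counter-clockwise about its outward axis; any overshoot just slips at the stop.
- knob_grip (a point): Grip point on the axis of the black round knob (52 mm in diameter, 32 mm long) in the middle of the console's white dial (122 mm). Its z axis is the knob's axis, pointing out of the dial, 27 degrees from vertical, leaning to the console's front. The knob's outer face is 14 mm beyond this point along z, its inner edge 18 mm and the dial panel 32 mm below it. x and y turn with the knob.
- console: The gauge console, fixed. Origin in the middle of its underside; its front faces -x of its own frame, z up; the sloping panel is 170 x 160 mm, lowest at the front (66 mm), highest at the back (144 mm).
- case: Blue spectacle case, 160 mm long (its y), 60 mm thick (x), standing in a fixed aluminium clamp (100 x 130 mm); origin in the middle of the clamp's underside, z up. The seam is a straight groove along y in the middle of its flat top, 80 mm above the table: 8 mm wide at the bottom, bevelled to 14 mm at the top, 6 mm deep, open at both ends.
- seam_start (a point): Middle of the seam at the orange bands, level with the case's top face (+60 mm along the case's y).
- seam_end (a point): Middle of the seam at the green bands, level with the case's top face (-60 mm along the case's y).
- stylus: Yellow probe stylus, loose, 90 g or so. Flat-sided handle 110 mm long (x), 16 mm wide (y), 18 mm high (z), then a steel nose and a thin needle towards -x; origin in the middle of the handle's underside.
- stylus_grip (a point): Middle of the stylus's handle (9 mm above its underside), axes as the stylus.
- stylus_tip (a point): Centre of the ball, 5 mm in diameter, at the end of the stylus's needle: 105 mm from the handle's middle along the stylus's -x. The needle is 4 mm thick for the last 30 mm, behind it a nose 13 mm thick and 20 mm long.
- rest: Fixed stylus rest: dark plate 130 x 80 x 12 mm, two white U-forks 8 mm thick at x = +42 and -42 mm; origin in the middle of its underside, x along the lying stylus (its tip to -x, towards the robot). Fork floors 50 mm above the table; slots 20 mm wide, walls to 57 mm, flared lips to 67 mm, 48 mm over all. The lying handle's middle is 59 mm above the table, free between the forks.
- stick: Bystander: wooden stick lying flat, 180 mm long (y), 22 x 20 mm; origin in the middle of its underside.
- shades_a: Bystander: black folded sunglasses lying flat, 130 mm (y) x 50 x 18 mm; origin in the middle of the underside.
- shades_b: Bystander: red folded sunglasses lying flat, 130 mm (y) x 50 x 18 mm; origin in the middle of the underside.
- beaker: Bystander: clear beaker, 54 mm in diameter, 75 mm high; origin in the middle of its underside.
- bottle: Bystander: white bottle with a blue cap, 48 mm in diameter, 95 mm high; origin in the middle of its underside.
- driver: Bystander: screwdriver with a green handle, lying along its x axis, 140 mm long; origin on the underside.
- jar: Bystander: amber jar with a white lid, 52 mm in diameter, 55 mm high; origin in the middle of its underside.
Not all that is in view belongs to the job. Leave any pink look-alike of the console alone.

How it is judged:
By the outcome, as a careful person would: the job done as asked, in the order asked, and still so for the second after the job is handed in, with the robot touching nothing.
It also fails if it takes over 72 s, if anything falls off the work surface, if the arm or the gripper's body presses on something with over 40 N, if the wrist force passes 120 N, or if a joint passes its speed limit or range.

## Working session

There is one attempt and no reset: what is moved stays moved. The work goes in short steps, each a Python script; the robot and the scene stay as the last script left them, time stands still between calls to the robot, and variables do not carry over. Pictures are saved under pics/ and viewed, at most 10 in all, crops included, and the job is handed in when it is done.

```bash
mkdir -p pics; ls; python3 - <<'E'
from rig import *
import cv2,numpy as np
for n in("top","side"):
    im,d=camera(n); cv2.imwrite(f"pics/{n}0.png",im[:,:,::-1]); np.savez(f"{n}0.npz",im=im,d=d)
    p=camera_params(n); print(n,p)
print(camera_params("wrist")); s=sense(); print(s)
E
```

```text
pics
top {'K': array([[398.70758375,   0.        , 323.3738518 ],
       [  0.        , 398.70758375, 195.30929033],
       [  0.        ,   0.        ,   1.        ]]), 'position': array([0.29243276, 0.01986791, 1.32433784]), 'rotation': array([[-1.39345543e-02, -9.87724716e-01,  1.55581856e-01],
       [-9.99902013e-01,  1.39732147e-02, -8.45210022e-04],
       [-1.33914385e-03, -1.55578389e-01, -9.87822642e-01]])}
side {'K': array([[372.39012812,   0.        , 317.66820231],
       [  0.        , 372.39012812, 194.44542101],
       [  0.        ,   0.        ,   1.        ]]), 'position': array([ 0.40167817, -0.64600226,  0.88361174]), 'rotation': array([[ 9.92448822e-01, -9.34390104e-02,  7.94637423e-02],
       [-1.22658743e-01, -7.53856536e-01,  6.45488308e-01],
       [-4.09527226e-04, -6.50361034e-01, -7.59625143e-01]])}
{'K': array([[327.21434975,   0.        , 314.89933817],
       [  0.        , 327.21434975, 197.4354161 ],
       [  0.        ,   0.        ,   1.        ]]), 'tool_from_camera': array([[ 7.24228230e-04, -9.51615582e-01, -3.07290186e-01,
         7.77654439
[... 395 characters left out ...]
6]), 'qd': array([ 0.00120872, -0.00248102, -0.00039261, -0.00336566,  0.00058902,
        0.00012375,  0.00097388]), 'joint_efforts': array([ 8.78830542e-04, -5.11514676e+01, -4.69948165e-02, -2.38388729e+01,
        1.07606052e-02,  4.43090452e-03,  9.93494524e-06]), 'position': array([0.18305152, 0.64921194, 0.25535637]), 'tcp_rot': array([[-9.62490025e-01,  2.71316804e-01, -3.79227441e-04],
       [ 2.71317050e-01,  9.62488488e-01, -1.72326290e-03],
       [-1.02548137e-04, -1.76151422e-03, -9.99998443e-01]]), 'wrist_force': array([-0.12990053,  0.35226925, -0.12675302]), 'ft_torque': array([-0.00684011,  0.01695351,  0.02276691]), 'gripper_force': 0.0, 'finger_gap': 0.08520734978710165}
```

View pics/top0.png

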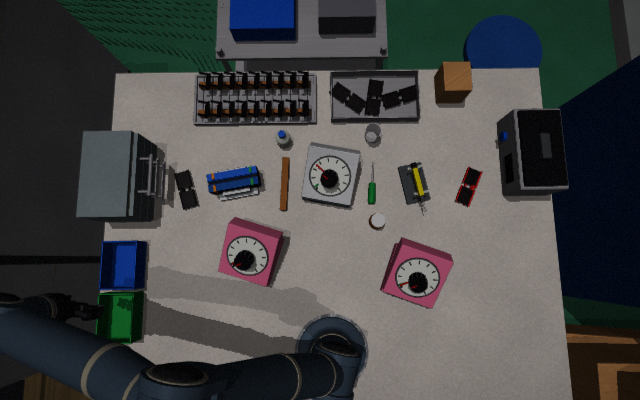

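View pics/side0.png

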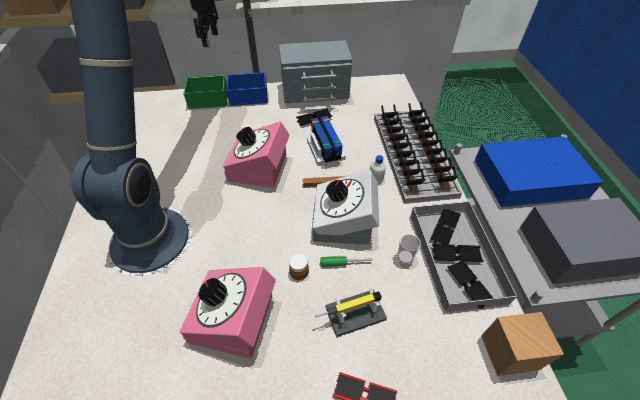

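The top view shows three dial consoles: grey at (331,176), and pink ones at (251,252) and (417,273). The grey one is the target, since pink look-alikes are to be left alone. The blue case is at (233,182), the stylus and rest at (416,185), the stick at (285,183), and the driver at (372,188). I'll confirm these in an enlarged crop.

```bash
python3 - <<'E'
import cv2,numpy as np
im=cv2.imread("pics/top0.png"); s=cv2.imread("pics/side0.png")
f=lambda a,x,y,w,h:cv2.resize(a[y:y+h,x:x+w],(400,300),interpolation=cv2.INTER_CUBIC)
cv2.imwrite("pics/crop1.png",np.vstack([np.hstack([f(im,291,146,80,60),f(im,193,152,80,60)]),np.hstack([f(im,376,155,80,60),f(s,290,105,80,60)])]))
E
```

```text
(no output)
```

View pics/crop1.png

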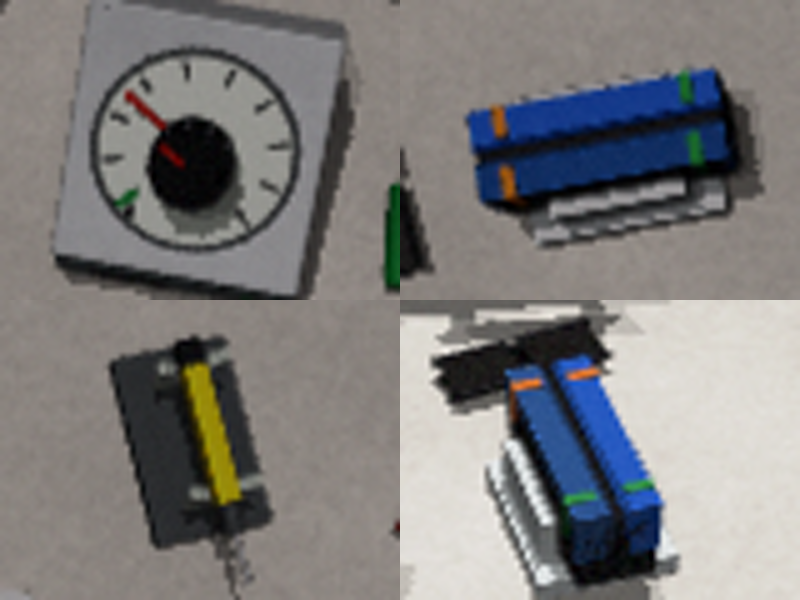

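```bash
cat > h.py <<'E'
import cv2,numpy as np
def rays(K,uv):
    uv=np.atleast_2d(np.asarray(uv,float)); return (np.linalg.inv(K)@np.c_[uv,np.ones(len(uv))].T).T
def cast(K,R,t,uv,z):
    d=rays(K,uv)@R.T; return t+d*((z-t[2])/d[:,2])[:,None]
def cloud(K,R,t,d):
    v,u=np.mgrid[:400,:640]; p=rays(K,np.c_[u.ravel(),v.ravel()])*d.reshape(-1,1); return (p@R.T+t).reshape(400,640,3)
def mask(im,lo,hi,box=None):
    m=cv2.inRange(cv2.cvtColor(im,cv2.COLOR_RGB2HSV),np.array(lo),np.array(hi))
    if box is not None:
        b=np.zeros_like(m);x0,y0,x1,y1=box;b[y0:y1,x0:x1]=m[y0:y1,x0:x1];m=b
    return m
def px(m): return np.argwhere(m)[:,::-1].astype(float)
def wristpose(p,s):
    T=p["tool_from_camera"]; R=s["tcp_rot"]
    return R@T[:3,:3], s["position"]+R@T[:3,3]
def line(P):
    c=P.mean(0); return c,np.linalg.svd(P-c,full_matrices=False)[2][0]
E
python3 - <<'E'
from rig import *
from h import *
np.set_printoptions(precision=4,suppress=True)
p=camera_params("top");K,R,t=p["K"],p["rotation"],p["position"]
f=np.load("top0.npz");im,d=f["im"],f["d"]; C=cloud(K,R,t,d)
print("floor z",C[230,350,2],C[230,180,2])
# console panel: plane fit to cloud
reg=C[146:206,300:362].reshape(-1,3); 
ok=(reg[:,2]>.06)&(reg[:,2]<.15)
from itertools import count
q=reg[ok]
for _ in range(8):
    c=q.mean(0);n=np.linalg.svd(q-c,full_matrices=False)[2][2];n*=np.sign(n[2])
    r=(reg-c)@n; q=reg[abs(r)<max(.004,.0)] if _>2 else reg[abs(r)<.012]
print("panel",c,n,len(q),"tilt",np.degrees(np.arccos(n[2])),"yaw",np.degrees(np.arctan2(-n[1],-n[0])))
w=mask(im,(0,0,0),(179,255,255),(300,146,362,206))
white=mask(im,(15,0,170),(60,60,255),(308,154,352,198))
cn=max(cv2.findContours(white,0,1)[0],key=cv2.contourArea); e=cv2.fitEllipse(cv2.convexHull(cn)); print("ell",e,cast(K,R,t,e[0],.105))
for nm,lo,hi in(("or",(5,150,120),(18,255,255)),("gr",(45,100,60),(80,255,255))):
    m=mask(im,lo,hi,(200,150,268,205)); print(nm,m.sum()//255,cast(K,R,t,px(m).mean(0),.08))
m=mask(im,(24,120,80),(34,255,255),(395,155,440,215)); r=cv2.minAreaRect(px(m).astype(np.float32)); print("sty",r,cast(K,R,t,r[0],.068)); P=cast(K,R,t,px(m),.068); print(line(P))
E
```

```text
floor z -0.0018419421300088779 -0.003372107204706154
panel [ 0.5491 -0.0028  0.1081] [-0.4458  0.0867  0.8909] 2054 tilt 27.01322749555129 yaw -11.007554425387088Traceback (most recent call last):
  File "<stdin>", line 18, in <module>
ValueError: max() iterable argument is empty
```

```bash
python3 - <<'E'
from rig import *
from h import *
np.set_printoptions(precision=4,suppress=True)
p=camera_params("top");K,R,t=p["K"],p["rotation"],p["position"]
f=np.load("top0.npz");im=f["im"]
print(im[160,320],im[160,330],im[200,310])
g=cv2.cvtColor(im,cv2.COLOR_RGB2HSV)
white=((im.min(2)>im[160,330].min()-25)*255).astype(np.uint8); b=np.zeros_like(white); b[154:198,308:352]=white[154:198,308:352]
cn=max(cv2.findContours(b,0,1)[0],key=cv2.contourArea); e=cv2.fitEllipse(cv2.convexHull(cn)); print("ell",e,cast(K,R,t,e[0],.105))
for nm,lo,hi in(("or",(5,150,100),(18,255,255)),("gr",(45,100,50),(80,255,255))):
    m=mask(im,lo,hi,(200,150,268,205)); print(nm,m.sum()//255,cast(K,R,t,px(m).mean(0),.08))
m=mask(im,(24,120,80),(34,255,255),(395,155,440,215)); r=cv2.minAreaRect(px(m).astype(np.float32)); print("sty",r,cast(K,R,t,r[0],.068)); P=cast(K,R,t,px(m),.068); print(line(P))
E
```

```text
[150 151 145] [148 148 143] [20 19 18]
ell ((329.6266174316406, 175.76473999023438), (36.753292083740234, 38.317237854003906), 110.2789077758789) [[ 0.5459 -0.0015  0.105 ]]
or 23 [[0.5336 0.3673 0.08  ]]
gr 24 [[0.5524 0.249  0.08  ]]
sty ((418.1515197753906, 181.19293212890625), (28.149641036987305, 4.831174850463867), 75.0685806274414) [[ 0.5318 -0.2857  0.068 ]]
(array([ 0.5317, -0.2858,  0.068 ]), array([-0.9798, -0.2   , -0.    ]))
```

```bash
cat >> h.py <<'E'
from scipy.spatial.transform import Rotation as Ro
n=Ro.from_euler('zy',[-11,-27],degrees=True).as_matrix()[:,2]
D=np.array([.5462,-.0017,.1055])
def knobR(phi):
    z=-n; x0=np.array([1.,0,0]); x0=x0-z*(x0@z); x0/=np.linalg.norm(x0)
    return Ro.from_rotvec(n*phi).as_matrix()@np.c_[x0,np.cross(z,x0),z]
E
python3 - <<'E'
from rig import *
from h import *
np.set_printoptions(precision=3,suppress=True)
print(n)
G=D+.032*n
for ph in np.arange(-3.0,3.2,.5):
    for h in(.006,.126):
        q=inverse_kinematics(G+h*n,knobR(ph)); print(round(ph,2),h,q)
E
```

```text
[-0.454  0.     0.891]
-3.0 0.006 [ 0.442  0.309 -0.623  2.266  1.024  0.271  0.646]
-3.0 0.126 [-0.895 -0.096  0.751  2.318  0.295  0.441  1.344]
-2.5 0.006 [ 0.442  0.309 -0.623  2.266  1.024  0.271  1.146]
-2.5 0.126 [-0.855 -0.09   0.714  2.317  0.28   0.439  1.857]
-2.0 0.006 [ 0.267  0.277 -0.42   2.275  0.865  0.213  1.786]
-2.0 0.126 [-0.823 -0.086  0.684  2.316  0.268  0.437  2.368]
-1.5 0.006 [ 0.74   0.419 -0.996  2.253  1.243  0.43   1.974]
-1.5 0.126 [-1.227 -0.178  1.037  2.326  0.501  0.485  2.656]
-1.0 0.006 [ 0.862  0.514 -1.177  2.249  1.333  0.553  2.418]
-1.0 0.126 None
-0.5 0.006 None
-0.5 0.126 [ 0.529 -0.002 -0.63   2.258  0.11   0.419 -2.262]
0.0 0.006 [ 0.442  0.309 -0.623  2.266  1.024  0.271 -2.638]
0.0 0.126 [-0.636 -0.066  0.506  2.309  0.212  0.43  -1.867]
0.5 0.006 [ 0.442  0.309 -0.623  2.266  1.024  0.271 -2.138]
0.5 0.126 [-0.876 -0.093  0.733  2.317  0.288  0.44  -1.433]
1.0 0.006 [ 0.442  0.309 -0.623  2.266  1.024  0.271 -1.638]
1.0 0.126 [-0.941 -0.104  0.794  2.319  0.315  0.444 -0.957]
1.5 0.006 [ 0.442  0.309 -0.623  2.266  1.024  0.271 -1.138]
1.5 0.126 [-0.957 -0.106  0.808  2.32   0.323  0.445 -0.464]
2.0 0.006 [ 0.442  0.309 -0.623  2.266  1.024  0.271 -0.638]
2.0 0.126 [-0.953 -0.106  0.805  2.32   0.321  0.445  0.037]
2.5 0.006 [ 0.442  0.309 -0.623  2.266  1.024  0.271 -0.138]
2.5 0.126 [-0.938 -0.103  0.791  2.319  0.314  0.444  0.544]
3.0 0.006 [ 0.442  0.309 -0.623  2.266  1.024  0.271  0.362]
3.0 0.126 [-0.913 -0.099  0.768  2.319  0.303  0.442  1.054]
```

```bash
sed -i "s/'zy',/'ZY',/" h.py; python3 - <<'E'
from rig import *
from h import *
np.set_printoptions(precision=3,suppress=True)
G=D+.032*n
print(n,inverse_kinematics(G+.006*n,knobR(1.8)))
movep(G+.12*n,knobR(1.8))
s=sense(); print(s["time_s"],s["joint_pos"],s["position"])
for ph in (1.8,2.6,3.5): print(inverse_kinematics(G+.006*n,knobR(ph)))
im,d=camera("wrist"); cv2.imwrite("pics/w1.png",im[:,:,::-1]); np.savez("w1.npz",im=im,d=d,R=s["tcp_rot"],p=s["position"])
E
```

```text
[-0.446  0.087  0.891] [-0.127  0.253 -0.047  2.285  0.839  0.234 -0.704]
2.6 [-0.904 -0.051  0.677  2.307  0.478  0.482 -0.35 ] [0.479 0.012 0.241]
[-0.127  0.253 -0.047  2.285  0.839  0.234 -0.704]
[-0.127  0.253 -0.047  2.285  0.839  0.234  0.096]
[ 0.21   0.283 -0.432  2.268  1.057  0.327  0.803]
```

View pics/w1.png

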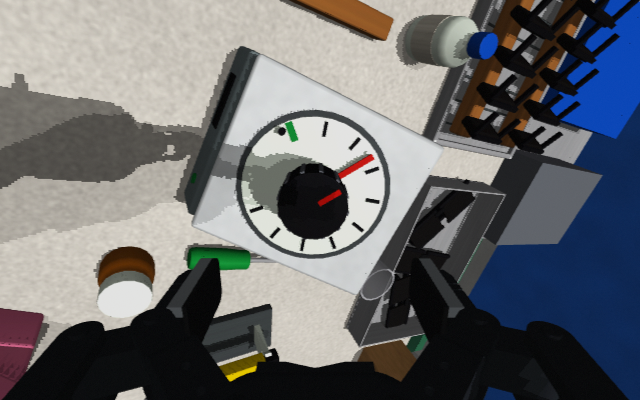

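The wrist view shows the grey console: dial ring centred near (313,184), knob face near (312,201), red pointer tip at (372,156) and green mark at (291,130). Next I refine the axis from the ring and the knob face.

```bash
python3 - <<'E'
from rig import *
from h import *
np.set_printoptions(precision=4,suppress=True)
f=np.load("w1.npz");im,d=f["im"],f["d"];p=camera_params("wrist");K=p["K"]
R,t=wristpose(p,dict(tcp_rot=f["R"],position=f["p"]))
C=cloud(K,R,t,d)
hsv=cv2.cvtColor(im,cv2.COLOR_RGB2HSV)
def onpl(uv,h):
    r=rays(K,uv)@R.T; return t+r*(((D+h*n-t)@n)/(r@n))[:,None]
# dark ring: dark px with plane distance ~0 and radius ~ .06 from D
P=C.reshape(-1,3); u=np.mgrid[:400,:640]; uv=np.c_[u[1].ravel(),u[0].ravel()]
X=onpl(uv,0); r=np.linalg.norm(X-D,axis=1); v=hsv[:,:,2].ravel()
pl=(np.abs((P-D)@n)<.01)
k=pl&(r>.045)&(r<.1); cc=P[k]; c0=cc.mean(0); nn=np.linalg.svd(cc-c0,full_matrices=False)[2][2]; nn*=np.sign(nn[2]); print("plane n",nn,"offset at D",(c0-D)@n, n)
ring=pl&(v<90)&(r>.052)&(r<.07)
m=ring.reshape(400,640).astype(np.uint8)*255
pts=uv[ring].astype(np.float32); e=cv2.fitEllipse(pts); print("ring ell",e,onpl(e[0],0)-D)
# circle fit in plane
ex=np.c_[knobR(0)[:,0],knobR(0)[:,1]]; Q=(X[ring]-D)@ex
s=np.linalg.lstsq(np.c_[2*Q,np.ones(len(Q))],(Q**2).sum(1),rcond=None)[0]; print("circle off",ex@s[:2],"rad",np.sqrt(s[2]+s[:2]@s[:2]))
# knob face
kn=((v<60)&(np.abs((P-D)@n-.046)<.008)&(np.linalg.norm(X-D,axis=1)<.08)).reshape(400,640).astype(np.uint8)*255
cn=max(cv2.findContours(kn,0,1)[0],key=cv2.contourArea); e2=cv2.fitEllipse(cv2.convexHull(cn)); print(e2,onpl(e2[0],.046)-D-.046*n)
red=mask(im,(0,150,80),(6,255,255))>0; gr=mask(im,(50,120,60),(75,255,255))>0
for nm,mm in(("red",red),("green",gr)):
    k=mm.ravel()&pl&(r<.07)&(r>.02); q=(X[k]-D-ex@s[:2])@ex; a=np.arctan2(*q.mean(0)[::-1]); print(nm,k.sum(),a)
E
```

```text
plane n [-0.4463  0.0898  0.8904] offset at D 0.0011079189915519112 [-0.4456  0.0866  0.891 ]
ring ell ((312.39886474609375, 184.08973693847656), (141.4581298828125, 147.78419494628906), 89.89189147949219) [[-0.001   0.003  -0.0008]]
circle off [-0.0001 -0.0012  0.0001] rad 0.06298171309231895
((312.13818359375, 203.23684692382812), (70.84591674804688, 71.25690460205078), 120.56039428710938) [[-0.0006  0.0015 -0.0004]]
red 228 -0.740164102173441
green 130 -2.1418380204896375
```

```bash
python3 - <<'E'
s=open('h.py').read().replace("D=np.array([.5462,-.0017,.1055])","D=np.array([.5457,-.0002,.1055])+.001*n"); open('h.py','w').write(s)
E
python3 - <<'E'
from rig import *
from h import *
np.set_printoptions(precision=3,suppress=True)
G=D+.032*n
def show(m): s=sense(); print(m,s["time_s"],s["joint_pos"],s["position"],s["wrist_force"],s["ft_torque"],s["finger_gap"],s["gripper_force"])
try:
    print(move_l(G+.006*n,knobR(1.8),feed=.08,until_force=8))
except Exception as e:
    print("ERR",e); raise SystemExit
show("at"); print(sense()["position"]-G-.006*n)
command_gripper(.03,30); show("grip")
q=np.array(sense()["joint_pos"]); 
for i in range(4):
    q[6]+=.4; move_joints(q); show(i)
command_gripper(.085); show("open")
move_l(G+.10*n,feed=.15); show("up")
im,d=camera("wrist"); s=sense(); cv2.imwrite("pics/w2.png",im[:,:,::-1])
E
```

```text
ERR the arm cannot follow that straight line within its joint ranges
```

```bash
python3 - <<'E'
from rig import *
from h import *
np.set_printoptions(precision=3,suppress=True)
G=D+.032*n
for ph in(1.8,):
  for h in(.12,.1,.08,.06,.05,.04,.03,.02,.006): print(ph,h,inverse_kinematics(G+h*n,knobR(ph)))
for ph in(-1.2,2.6,.8): print(ph,[inverse_kinematics(G+h*n,knobR(ph)) for h in(.1,.06,.006)])
E
```

```text
1.8 0.12 [-0.906 -0.055  0.673  2.308  0.484  0.488 -0.359]
1.8 0.1 [-0.899  0.005  0.704  2.316  0.431  0.416 -0.304]
1.8 0.08 [-0.883  0.068  0.724  2.321  0.35   0.346 -0.223]
1.8 0.06 [-0.833  0.13   0.702  2.322  0.255  0.283 -0.132]
1.8 0.05 [-0.793  0.159  0.671  2.321  0.216  0.255 -0.095]
1.8 0.04 [-0.746  0.185  0.632  2.32   0.19   0.229 -0.071]
1.8 0.03 [-0.493  0.194  0.35   2.308  0.426  0.226 -0.307]
1.8 0.02 [-0.31   0.215  0.149  2.298  0.613  0.228 -0.491]
1.8 0.006 [-0.131  0.25  -0.047  2.287  0.836  0.237 -0.705]
-1.2 [None, array([-1.229,  0.228,  1.2  ,  2.334, -0.322,  0.277, -2.546]), array([ 0.787,  0.516, -1.176,  2.243,  1.359,  0.673,  2.179])]
2.6 [array([-0.956,  0.002,  0.763,  2.318,  0.432,  0.416,  0.497]), array([-0.848,  0.132,  0.72 ,  2.323,  0.244,  0.282,  0.68 ]), array([-0.131,  0.25 , -0.047,  2.287,  0.836,  0.237,  0.095])]
0.8 [array([-0.837,  0.007,  0.64 ,  2.313,  0.43 ,  0.416, -1.305]), array([-0.804,  0.128,  0.669,  2.321,  0.275,  0.285, -1.152]), array([-0.131,  0.25 , -0.047,  2.287,  0.836,  0.237, -1.705])]
```

```bash
python3 - <<'E'
from rig import *
from h import *
np.set_printoptions(precision=3,suppress=True)
G=D+.032*n
qg=np.array([.787,.516,-1.176,2.243,1.359,.673,-.963])
q=np.array(sense()["joint_pos"]); q[1]-=.25; move_joints(q); print(sense()["position"])
q=qg.copy(); q[1]-=.55; move_joints(q); s=sense(); print(s["time_s"],s["position"],s["tcp_rot"])
for h in(.12,.1,.08,.06,.04,.02,.006): print(h,inverse_kinematics(G+h*n,knobR(1.8)))
E
```

```text
[0.473 0.004 0.318]
4.85 [0.526 0.006 0.348] [[-0.142  0.663  0.735]
 [ 0.728  0.573 -0.376]
 [-0.67   0.482 -0.564]]
0.12 [ 0.704  0.043 -0.924  2.24   0.475  0.483 -0.34 ]
0.1 [ 0.814  0.133 -1.072  2.242  0.685  0.49  -0.532]
0.08 [ 0.806  0.211 -1.095  2.246  0.862  0.508 -0.695]
0.06 [ 0.786  0.285 -1.1    2.248  1.013  0.531 -0.83 ]
0.04 [ 0.779  0.364 -1.12   2.248  1.154  0.57  -0.949]
0.02 [ 0.785  0.454 -1.155  2.246  1.282  0.629 -1.05 ]
0.006 [ 0.793  0.522 -1.185  2.243  1.363  0.681 -1.106]
```

Good, this branch is continuous.

```bash
python3 - <<'E'
from rig import *
from h import *
np.set_printoptions(precision=3,suppress=True)
G=D+.032*n
def show(m): s=sense(); print(m,round(s["time_s"],2),s["joint_pos"],s["position"],s["wrist_force"],s["ft_torque"],round(s["finger_gap"],4),s["gripper_force"],flush=True)
movep(G+.10*n,knobR(1.8)); show("pre")
print(move_l(G+.006*n,knobR(1.8),feed=.08,until_force=8))
show("at"); print(sense()["position"]-G-.006*n)
command_gripper(.03,30); show("grip")
q=np.array(sense()["joint_pos"])
for i in range(2):
    q[6]+=.8; move_joints(q); show(i)
command_gripper(.085); show("open")
move_l(G+.10*n,feed=.15); show("up")
im,d=camera("wrist"); cv2.imwrite("pics/w2.png",im[:,:,::-1])
E
```

```text
pre 5.53 [ 0.813  0.133 -1.072  2.242  0.687  0.491 -0.533] [0.487 0.012 0.224] [0.393 0.406 0.821] [0.018 0.5   0.018] 0.0853 0.0
False
at 6.86 [ 0.526  0.355 -0.813  2.253  1.213  0.459 -1.019] [0.528 0.003 0.141] [-0.393  0.117 -0.276] [0.11  0.452 0.015] 0.0853 0.0
[0. 0. 0.]
grip 7.28 [ 0.526  0.355 -0.813  2.254  1.213  0.46  -1.019] [0.528 0.003 0.14 ] [-6.012 -1.043  5.502] [-0.109  0.798 -0.16 ] 0.0503 29.988107085227966
0 8.06 [ 0.526  0.355 -0.813  2.255  1.213  0.461 -0.22 ] [0.527 0.002 0.14 ] [-4.953 -1.058  2.438] [-0.09   0.932 -0.111] 0.0501 30.762445628643036
1 8.84 [ 0.526  0.355 -0.812  2.254  1.212  0.461  0.579] [0.528 0.002 0.14 ] [-1.646 -3.327  1.442] [-0.217  0.627 -0.987] 0.0503 31.1801540851593
open 9.28 [ 0.526  0.355 -0.813  2.254  1.213  0.46   0.581] [0.528 0.003 0.14 ] [-0.632  0.335  0.357] [ 0.056  0.479 -0.047] 0.0851 0.0
up 10.06 [ 0.807  0.132 -1.065  2.242  0.686  0.492  1.066] [0.486 0.011 0.224] [ 0.105  0.602 -0.351] [0.108 0.443 0.01 ] 0.0849 0.0
```

View pics/w2.png

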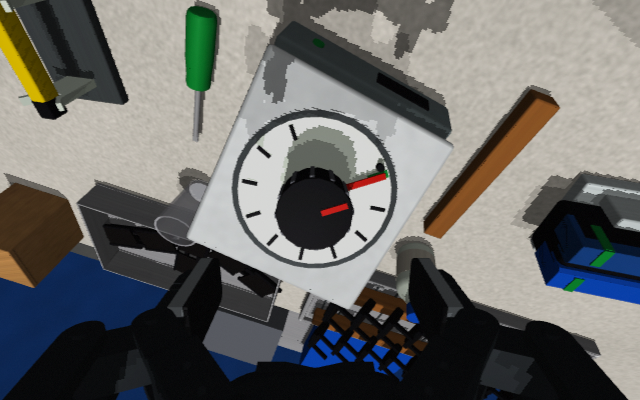

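The pointer (385,178) now covers the green mark near (380,170), and a reaction torque of about 1 N·m showed the stop was reached. Next is the stylus.

```bash
cat >> h.py <<'E'
S0=np.array([.5336,.3673,.08]); S1=np.array([.5524,.249,.08])
Z=np.array([0,0,1.])
def stool(t,th,sx):
    t=np.array([t[0],t[1],0.]);t/=np.linalg.norm(t)
    xs=np.cos(th)*t+np.sin(th)*Z; zs=-np.sin(th)*t+np.cos(th)*Z
    z=-zs; x=-sx*xs; return np.c_[x,np.cross(z,x),z],xs,zs
def tcp_for_tip(tip,t,th,sx):
    R,xs,zs=stool(t,th,sx); return tip+.105*xs+.006*zs,R
E
python3 - <<'E'
from rig import *
from h import *
np.set_printoptions(precision=2,suppress=True)
a=np.array([-.98,-.2,0]); e=(S1-S0)/np.linalg.norm(S1-S0); g=np.array([.535,-.285,.059])
for sx in(1,-1):
    R,xs,zs=stool(-a,0,sx); print("rest",sx,[inverse_kinematics(g+(.006+h)*Z,R) for h in(.0,.12)])
    for k in(1,-1):
        for th in(.5,.65):
            print(sx,k,th,[inverse_kinematics(*tcp_for_tip(p+h*Z,k*e,th,sx)) for p,h in((S0,.05),(S0,0),(S1,0))])
E
```

```text
rest 1 [array([ 0.96,  0.72, -0.77,  1.83,  0.64,  0.86,  1.66]), array([ 0.98,  0.55, -0.79,  1.75,  0.44,  1.03,  1.81])]
1 1 0.5 [array([-0.19,  0.7 , -0.82,  1.62,  0.82,  1.51, -1.09]), array([-0.2 ,  0.76, -0.81,  1.65,  0.87,  1.46, -1.14]), array([-0.04,  0.67, -0.75,  1.78,  0.88,  1.33, -1.02])]
1 1 0.65 [array([-0.26,  0.75, -0.82,  1.56,  0.89,  1.68, -1.13]), array([-0.28,  0.8 , -0.8 ,  1.6 ,  0.92,  1.62, -1.18]), array([-0.09,  0.72, -0.78,  1.74,  0.96,  1.51, -1.09])]
1 -1 0.5 [array([ 0.12,  0.8 , -1.14,  1.71,  0.44,  0.75,  2.27]), array([ 0.13,  0.89, -1.16,  1.74,  0.59,  0.7 ,  2.17]), array([ 0.39,  0.92, -1.26,  1.82,  0.61,  0.77,  2.3 ])]
1 -1 0.65 [array([ 0.25,  0.87, -1.26,  1.75,  0.43,  0.67,  2.32]), array([ 0.23,  0.93, -1.22,  1.78,  0.5 ,  0.61,  2.3 ]), array([ 0.49,  1.  , -1.35,  1.84,  0.57,  0.72,  2.38])]
rest -1 [array([ 0.04,  0.63,  0.53,  1.88, -0.45,  0.75, -0.55]), array([ 0.03,  0.46,  0.53,  1.8 , -0.28,  0.95, -0.69])]
-1 1 0.5 [array([-0.04,  0.86, -1.15,  1.61,  1.  ,  1.7 ,  1.93]), array([-0.06,  0.9 , -1.09,  1.64,  1.03,  1.63,  1.89]), array([ 0.16,  0.85, -1.12,  1.77,  1.08,  1.56,  1.99])]
-1 1 0.65 [array([-0.13,  0.88, -1.1 ,  1.56,  1.03,  1.84,  1.91]), array([-0.16,  0.91, -1.04,  1.59,  1.05,  1.76,  1.87]), array([ 0.05,  0.85, -1.05,  1.73,  1.1 ,  1.68,  1.96])]
-1 -1 0.5 [array([ 0.03,  0.69, -0.94,  1.71,  0.19,  0.7 , -0.67]), array([ 0.01,  0.76, -0.92,  1.75,  0.25,  0.62, -0.7 ]), array([ 0.23,  0.71, -0.92,  1.83,  0.13,  0.65, -0.45])]
-1 -1 0.65 [array([ 0.13,  0.71, -0.99,  1.75,  0.  ,  0.62, -0.47]), array([ 0.12,  0.78, -0.97,  1.79,  0.06,  0.54, -0.48]), array([ 0.34,  0.75, -0.99,  1.85, -0.02,  0.62, -0.26])]
```

```bash
python3 - <<'E'
from rig import *
from h import *
np.set_printoptions(precision=3,suppress=True)
a=np.array([-.98,-.2,0]); g=np.array([.535,-.285,.059])
R,xs,zs=stool(-a,0,-1)
movep(g+.136*Z,R)
s=sense(); print(s["time_s"],s["joint_pos"],s["position"])
im,d=camera("wrist"); cv2.imwrite("pics/w3.png",im[:,:,::-1]); np.savez("w3.npz",im=im,d=d,R=s["tcp_rot"],p=s["position"])
command_gripper(.05)
E
```

```text
11.6667 [ 0.03   0.45   0.526  1.795 -0.268  0.969 -0.702] [ 0.535 -0.284  0.194]
```

View pics/w3.png

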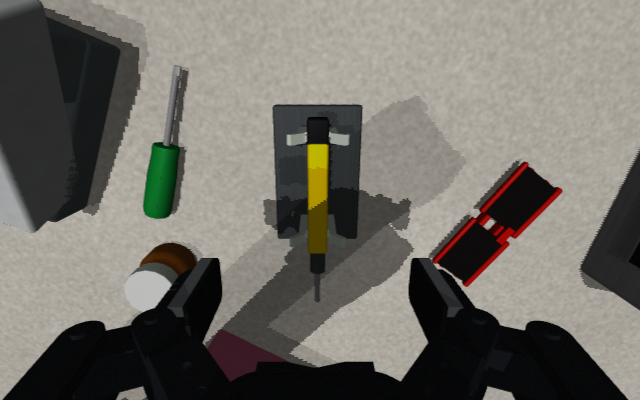

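```bash
python3 - <<'E'
from rig import *
from h import *
np.set_printoptions(precision=4,suppress=True)
f=np.load("w3.npz");im,d=f["im"],f["d"];p=camera_params("wrist");K=p["K"]
R,t=wristpose(p,dict(tcp_rot=f["R"],position=f["p"])); C=cloud(K,R,t,d)
m=mask(im,(20,150,40),(34,255,255),(280,100,360,270)); P=C[m>0]; print("yellow z",np.median(P[:,2]))
X=cast(K,R,t,px(m),.068); c,v=line(X); print("yellow c",c,"dir",v,"len",np.ptp((X-c)@v), "width",np.ptp((X-c)@np.cross(v,Z)))
Y=C.reshape(-1,3); k=(Y[:,2]>.052)&(Y[:,2]<.08)&(np.linalg.norm(Y[:,:2]-c[:2],axis=1)<.15); Y=Y[k]
lat=(Y-c)@np.cross(Z,v); al=(Y-c)@v; kk=abs(lat)<.007; print("extent along v",np.sort(al[kk])[[0,5,-6,-1]])
kk=abs(lat)>.0115; print("fork px along",np.sort(al[kk&(abs(lat)<.024)])[::max(1,kk.sum()//12)], lat[kk].min(),lat[kk].max())
cols=m.sum(0)/255; print("rows",np.where(m.any(1))[0][[0,-1]])
print("cap/yellow/tip", [cast(K,R,t,[u],z) for u,z in(((317.5,117.5),.068),((317.5,253.5),.068),((318,300),.059))])
g=cv2.cvtColor(im,cv2.COLOR_RGB2GRAY); print(g[108:125,317],g[248:258,317],g[285:310,318])
E
```

```text
yellow z 0.06879483789865092
yellow c [ 0.5354 -0.2868  0.068 ] dir [-0.98   -0.1988 -0.    ] len 0.09056894222741803 width 0.016292534212331206
extent along v [-0.0611 -0.061   0.099   0.0997]
fork px along [-0.0494 -0.0487 -0.0473 -0.046  -0.0447 -0.0432 -0.0418  0.0346  0.0352
  0.0369  0.0388  0.0408  0.0428] -0.023676441829479353 0.022820808713270267
rows [144 253]
cap/yellow/tip [array([[ 0.5955, -0.2745,  0.068 ]]), array([[ 0.4876, -0.297 ,  0.068 ]]), array([[ 0.4371, -0.3081,  0.059 ]])]
[63 61 61 60 55 55 55 55 48  2  3 10 19 24 25 24 23] [61 62 61 62 61 40 19 18 18 19] [43 42 42 42 42 42 41 41 44 42 43 42 43 42 44 44 46 79 91 91 91 93 91 89
 90]
```

```bash
python3 - <<'E'
from rig import *
from h import *
np.set_printoptions(precision=4,suppress=True)
def show(m): s=sense(); print(m,round(s["time_s"],2),s["joint_pos"],s["position"],s["wrist_force"],round(s["finger_gap"],4),s["gripper_force"],flush=True)
a=np.array([-.98,-.1988,0]); g=np.array([.5412,-.2857,.059])
R,xs,zs=stool(-a,0,-1)
print(move_l(g+.05*Z,R,feed=.12),move_l(g+.006*Z,R,feed=.06,until_force=8)); show("at")
command_gripper(.005,60); show("grip")
move_l(g+.10*Z,feed=.1); show("up")
s=sense(); im,d=camera("wrist"); cv2.imwrite("pics/w4.png",im[:,:,::-1]); np.savez("w4.npz",im=im,d=d,R=s["tcp_rot"],p=s["position"])
e=S1-S0
for th in(.5,.6):
  for p,h in((S0-.025*e,.06),(S0,0),(S1,0)): print(th,inverse_kinematics(*tcp_for_tip(p+h*Z,e,th,-1)))
E
```

```text
False False
at 13.91 [ 0.0985  0.6225  0.4409  1.8653 -0.3793  0.7366 -0.6192] [ 0.5414 -0.2859  0.0652] [ 1.1466  0.3311 -0.2903] 0.05 0.0
grip 14.31 [ 0.0983  0.6219  0.441   1.8652 -0.3793  0.7368 -0.6193] [ 0.5415 -0.2859  0.0655] [-0.2262  0.0732  2.6965] 0.0151 58.75339686870575
up 15.4 [ 0.0457  0.5017  0.5077  1.8113 -0.301   0.9075 -0.6818] [ 0.5407 -0.2854  0.1582] [ 0.0022  0.302  -1.0971] 0.0153 58.41642379760742
0.5 [-0.0294  0.8686 -1.1819  1.5958  1.0112  1.7293  1.9246]
0.5 [-0.0249  0.9584 -1.1837  1.6402  1.0862  1.6946  1.8574]
0.5 [ 0.1903  0.894  -1.1824  1.7646  1.1179  1.6065  1.9687]
0.6 [-0.0835  0.8988 -1.1824  1.5609  1.0506  1.8457  1.9003]
0.6 [-0.0779  0.9866 -1.184   1.6041  1.1169  1.8113  1.8346]
0.6 [ 0.1355  0.9187 -1.1827  1.7419  1.1518  1.7196  1.9332]
```

View pics/w4.png

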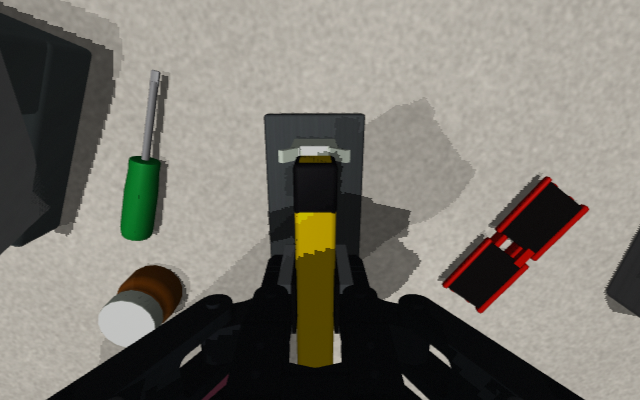

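```bash
python3 - <<'E'
from rig import *
from h import *
np.set_printoptions(precision=4,suppress=True)
def show(m): s=sense(); print(m,round(s["time_s"],2),s["joint_pos"],s["position"],s["wrist_force"],round(s["finger_gap"],4),s["gripper_force"],flush=True)
e=S1-S0; e=e/np.linalg.norm(e)
s=sense(); move_l(s["position"]+np.array([0,0,.18]),feed=.25); show("up")
movep(*tcp_for_tip(S0-.005*e+.13*Z,e,.55,-1)); show("hover")
s=sense(); im,d=camera("wrist"); cv2.imwrite("pics/w5.png",im[:,:,::-1]); np.savez("w5.npz",im=im,d=d,R=s["tcp_rot"],p=s["position"])
E
```

```text
up 16.32 [-0.0154  0.3333  0.5757  1.6134 -0.1882  1.2541 -0.7761] [ 0.54   -0.2848  0.3364] [ 0.3681 -0.8109 -1.3715] 0.0149 58.40614557266235
hover 18.67 [-0.0619  0.7933 -1.1791  1.5118  0.9656  1.8437  1.9933] [0.5468 0.2862 0.2695] [-1.2528  0.4529 -0.6604] 0.0148 58.42637479305267
```

View pics/w5.png

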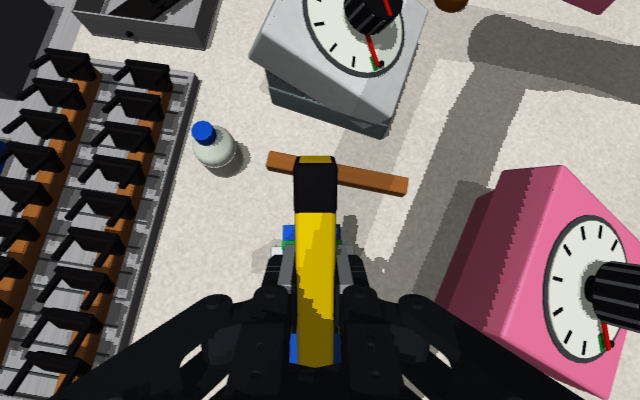

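```bash
python3 - <<'E'
from rig import *
from h import *
np.set_printoptions(precision=4,suppress=True)
e=S1-S0; e=e/np.linalg.norm(e); l=np.cross(Z,e); print("lat axis",l)
for nm,box in(("top",(200,150,268,205)),("side",(300,110,345,165))):
    p=camera_params(nm);K,R,t=p["K"],p["rotation"],p["position"]; im=np.load(nm+"0.npz")["im"]; d=np.load(nm+"0.npz")["d"]
    for cn,lo,hi in(("or",(5,150,100),(18,255,255)),("gr",(45,100,50),(80,255,255))):
        m=mask(im,lo,hi,box); C=cloud(K,R,t,d)[m>0]
        X=cast(K,R,t,px(m),.08); k=C[:,2]>.07; X=X[k]
        y=(X-S0)@l; c=X.mean(0); print(nm,cn,k.sum(),"c",c,"along",(c-S0)@e,"lat",(c-S0)@l,"midrange",(y.max()+y.min())/2,y.min(),y.max(),"z",np.median(C[k,2]))
    # dark seam px between bands
    v,u=np.mgrid[:400,:640]; uv=np.c_[u.ravel(),v.ravel()]; X=cast(K,R,t,uv,.08); al=(X-S0)@e; la=(X-S0)@l
    V=im.max(2).ravel(); k=(al>.0)&(al<.12)&(abs(la)<.012)
    w=np.clip(90-V[k].astype(float),0,None); A=np.c_[np.ones(k.sum()),al[k]-.06]
    co=np.linalg.lstsq(A*np.sqrt(w)[:,None],la[k]*np.sqrt(w),rcond=None)[0]; print(nm,"seam lat @mid, slope",co)
f=np.load("w5.npz");p=camera_params("wrist");K=p["K"];im=f["im"];R,t=wristpose(p,dict(tcp_rot=f["R"],position=f["p"]))
for cn,lo,hi in(("gr",(45,100,30),(80,255,255)),("blue",(100,120,30),(125,255,255))):
    m=mask(im,lo,hi,(270,215,360,255)); X=cast(K,R,t,px(m),.08); y=(X-S0)@l; print("wrist",cn,len(X),"along",((X-S0)@e).mean(),"lat",np.sort(y)[[0,3,-4,-1]],(y.max()+y.min())/2)
E
```

```text
lat axis [ 0.9876  0.1569 -0.    ]
top or 23 c [0.5337 0.3673 0.08  ] along 3.446710471691579e-05 lat 7.258791113688244e-05 midrange 0.001283749823578869 -0.02653248126999428 0.02909998091715202 z 0.08102295995113473
top gr 24 c [0.5525 0.249  0.08  ] along 0.11976198869625178 lat 9.779992333500533e-05 midrange 0.0031075401616534413 -0.0253334845516786 0.03154856487498548 z 0.08059222222847695
top seam lat @mid, slope [0.0027 0.0143]
side or 14 c [0.5324 0.3664 0.08  ] along 0.0006454909292145308 lat -0.001355044472766188 midrange 0.000921022886015567 -0.027673297415464607 0.02951534318749574 z 0.08140572525731715
side gr 17 c [0.5516 0.2472 0.08  ] along 0.12147114862035258 lat -0.0010563739247370447 midrange 0.0011685588937511062 -0.028014357922529796 0.030351475710032008 z 0.0801239391438604
side seam lat @mid, slope [0.0021 0.0215]
wrist gr 92 along 0.12224478868235883 lat [-0.0256 -0.0255  0.034   0.0341] 0.0042574874079920385
wrist blue 242 along 0.13268874912313092 lat [-0.0238 -0.0238  0.0334  0.0334] 0.004794323585619809
```

```bash
cat >> h.py <<'E'
e=(S1-S0)/np.linalg.norm(S1-S0); l=np.cross(Z,e); e0,l0=e,l
Rs,xs_,zs_=stool(e0,.55,-1); OFF=.105*xs_+.006*zs_
def tipnow(s): return s["position"]-s["tcp_rot"]@Rs.T@OFF
def rel(s): d=tipnow(s)-S0; return np.array([d@e0,d@l0,d[2]+.08])*1000
E
python3 - <<'E'
from rig import *
from h import *
np.set_printoptions(precision=2,suppress=True)
def show(m): s=sense(); f=s["wrist_force"]; print(m,round(s["time_s"],2),"along/lat/z mm",rel(s),"F e,l,z",f@e0,f@l0,f[2],round(s["finger_gap"]*1000,2),flush=True)
T=S0-.004*e0+.002*l0
move_l(T+.025*Z+OFF,Rs,feed=.12); sleep(.2); show("above")
print(move_l(T+.012*Z+OFF,Rs,feed=.04,until_force=3)); sleep(.2); show("near")
print(move_l(T-.010*Z+OFF,Rs,feed=.012,until_force=1.5)); show("touch"); sleep(.3); show("settled")
E
```

```text
above 19.94 along/lat/z mm [ -4.28   2.28 105.88] F e,l,z 0.17935445231561567 -0.38447281492562035 -0.6371025452462601 14.98
False
near 20.62 along/lat/z mm [-4.09  2.06 92.19] F e,l,z 0.4355044845279355 -0.22835714603521304 -0.505014169442799 15.28
True
touch 21.83 along/lat/z mm [-3.55  1.97 76.04] F e,l,z -0.20313835204798408 0.7022209080911881 2.4694103553019655 14.85
settled 22.13 along/lat/z mm [-3.46  1.87 75.78] F e,l,z 0.15290259692622263 0.7835111750858914 3.7681574170703067 15.26
```

```bash
python3 - <<'E'
from rig import *
from h import *
np.set_printoptions(precision=2,suppress=True)
def show(m): s=sense(); f=s["wrist_force"]; print(m,round(s["time_s"],2),rel(s),"F e,l,z",round(f@e0,2),round(f@l0,2),round(f[2],2),flush=True)
B=np.array([*S0[:2],0])
def to(al,la,z,feed,uf=None): return move_l(B+al*e0+la*l0+z*Z+OFF,Rs,feed=feed,until_force=uf)
to(-.0037,.002,.0763,.01); sleep(.2); show("raise")
print(to(-.0037,.006,.0763,.008,1.2)); show("+l"); 
print(to(-.0037,-.002,.0763,.008,1.5)); show("-l")
E
```

```text
raise 22.58 [-3.61  1.94 76.2 ] F e,l,z -0.05 0.43 2.0
True
+l 22.85 [-3.52  2.15 75.98] F e,l,z 0.2 -1.07 3.85
True
-l 23.15 [-3.5   1.75 76.04] F e,l,z 0.62 1.09 3.13
```

```bash
python3 - <<'E'
from rig import *
from h import *
np.set_printoptions(precision=2,suppress=True)
B=np.array([*S0[:2],0]); la,z=.0020,.0764; prev=-.0037
def st(m): s=sense(); f=s["wrist_force"]; print(m,round(s["time_s"],2),rel(s),"F e,l,z",round(f@e0,2),round(f@l0,2),round(f[2],2),flush=True); return f@l0,f[2]+.5
def to(al,feed): move_l(B+al*e0+la*l0+z*Z+OFF,Rs,feed=feed)
to(-.0037,.01); fl,fz=st("start")
for i,al in enumerate((.028,.060,.092,.1245)):
    la+=.0003+np.clip(.0002*fl if abs(fl)>1.2 else 0,-.001,.001); z+=np.clip(.00015*(fz-2.5),-.0006,.0006)
    to(al,.028); fl,fz=st(i)
z+=.03; to(.1245,.06); st("lifted")
E
```

```text
start 23.4 [-3.6   1.94 76.23] F e,l,z 0.53 0.82 1.93
0 24.68 [28.37  2.41 76.39] F e,l,z -0.13 -0.45 1.95
1 25.98 [60.32  2.7  76.42] F e,l,z -0.04 -0.37 1.06
2 27.27 [92.29  2.99 76.26] F e,l,z -0.49 0.37 1.2
3 28.57 [124.81   3.25  76.14] F e,l,z -0.4 -0.37 1.86
lifted 29.23 [124.68   3.17 106.18] F e,l,z -0.92 0.05 -0.47
```

```bash
python3 - <<'E'
from rig import *
from h import *
np.set_printoptions(precision=4,suppress=True)
def show(m): s=sense(); print(m,round(s["time_s"],2),s["position"],s["wrist_force"],round(s["finger_gap"],4),s["gripper_force"],flush=True)
B=np.array([*S0[:2],0])
move_l(B+.03*e0+.002*l0+.21*Z+OFF,Rs,feed=.2)
move_joints([-0.0619,0.7933,-1.1791,1.5118,0.9656,1.8437,1.9933])
move_joints([-0.0154,0.3333,0.5757,1.6134,-0.1882,1.2541,-0.7761]); show("above rest")
g=np.array([.5413,-.2858,.059]); R,_,_=stool([.98,.1988],0,-1)
move_l(g+.045*Z,R,feed=.15); sleep(.3); show("near")
g2=g+(g+.045*Z-sense()["position"]); g2[2]=.059
print(move_l(g2+.0062*Z,R,feed=.03,until_force=4)); sleep(.2); show("down")
command_gripper(.05); show("open")
move_l(g+.136*Z,R,feed=.12); command_gripper(.085); show("up")
s=sense(); im,d=camera("wrist"); cv2.imwrite("pics/w6.png",im[:,:,::-1]); np.savez("w6.npz",im=im,d=d,R=s["tcp_rot"],p=s["position"])
im,d=camera("top"); cv2.imwrite("pics/top1.png",im[:,:,::-1])
im2=cv2.imread("pics/w6.png"); cv2.imwrite("pics/fin.png",np.vstack([cv2.resize(im2,(480,300)),cv2.resize(cv2.imread("pics/top1.png")[125:275,160:490],(480,218))]))
E
```

```text
above rest 32.69 [ 0.5404 -0.2836  0.3357] [-0.6391  0.4157 -0.2757] 0.0151 58.405553698539734
near 34.69 [ 0.5414 -0.2858  0.1043] [ 0.0637  0.7721 -0.6241] 0.0151 58.415701389312744
True
down 36.12 [ 0.541  -0.2857  0.0655] [-0.0701  0.6419  6.1379] 0.0149 59.37439978122711
open 36.56 [ 0.54   -0.2851  0.0642] [0.3964 0.2683 0.3366] 0.0501 0.0
up 38.24 [ 0.5413 -0.2858  0.1949] [ 0.2539  0.7086 -0.4654] 0.0852 0.0
```

View pics/fin.png

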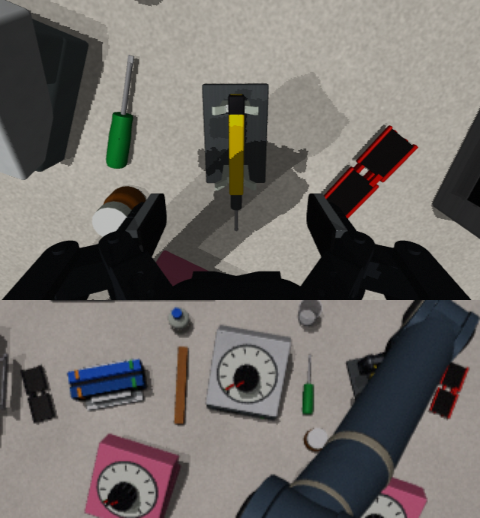

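The final view shows the stylus lying in both forks (yellow handle near (236,150)), the red pointer on the green mark (228,387), and the bystanders where they were. I'll check that the stylus lies level, then hand in.

```bash
python3 - <<'E'
from rig import *
from h import *
f=np.load("w6.npz");p=camera_params("wrist");K=p["K"];R,t=wristpose(p,dict(tcp_rot=f["R"],position=f["p"]))
m=mask(f["im"],(20,150,40),(34,255,255),(280,100,360,280)); P=cloud(K,R,t,f["d"])[m>0]
X=cast(K,R,t,px(m),.068); c,v=line(X); a=(P-c)@v
fit=np.polyfit(a,P[:,2],1); print(c,v,"z",np.median(P[:,2]),"slope",fit[0])
if abs(np.median(P[:,2])-.0688)<.003 and abs(fit[0])<.03: print(finish_job())
E
```

```text
[ 0.53608347 -0.28787148  0.068     ] [-9.80757835e-01 -1.95228247e-01 -1.37628451e-17] z 0.06877836084903959 slope -0.12680636761182637
```

```bash
python3 - <<'E'
from rig import *
from h import *
p=camera_params("wrist");K=p["K"]
for nm in("w3","w6"):
    f=np.load(nm+".npz");R,t=wristpose(p,dict(tcp_rot=f["R"],position=f["p"]))
    m=mask(f["im"],(20,150,40),(34,255,255),(280,100,360,280)); P=cloud(K,R,t,f["d"])[m>0]
    c=np.array([.536,-.287,.068]); a=(P-c)@np.array([-.98,-.199,0])
    print(nm,[(b,round(float(np.median(P[abs(a-b)<.006,2])),4)) for b in(-.035,-.02,0,.02,.035,.045)])
E
```

```text
w3 [(-0.035, 0.0687), (-0.02, 0.0688), (0, 0.0688), (0.02, 0.0688), (0.035, 0.0688), (0.045, 0.0687)]
w6 [(-0.035, 0.0688), (-0.02, 0.0688), (0, 0.0687), (0.02, 0.0689), (0.035, 0.0688), (0.045, 0.0688)]
```

The stylus is level and at the same height as before; the slope in the last check came from outlier pixels. Handing in.

```bash
python3 -c "
from rig import *
print(finish_job())"
```

```text
the job is handed in; nothing more can be done
None
```

The job is handed in, at about 38 s of the 72 s allowed: the knob is at its zero stop with the red pointer on the green mark, the seam was traced lightly (about 1–3 N) from orange to green at about 2.5 cm/s, and the stylus lies level in its rest, with nothing else seen to have moved.

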